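Seat the burr carrier in the coffee grinder

ROBOT

A 6-joint arm with a two-finger parallel gripper is mounted at the origin on a cart in front of the work surface, level with it; the furniture and walls round the work are solid. World frame = base frame: x ahead of the robot, y to its left, z up, the work surface at z = 0. Lengths are in mm, angles in rad, forces in N, time in s.
With the tool pointing down it reaches from about 350 to 975 mm from the base axis. Payload 7.1 kg.
Tool frame: the origin (TCP) lies at the very end of the fingers, on their centre line; the grasp point (between the pads) lies 19 mm behind it (ctrl.pinch_z is the distance from the TCP to the grasp point, in mm); z points along the fingers, y is the direction in which the jaws open and shut (so a half turn about z gives the same grasp; the last joint's range is limited). The gripper opens to 88 mm and grips with 3 to 60 N. Pads are 20 mm wide; open, the fingers measure 115 mm over their backs; the gripper's body (75 mm by 178 mm) begins 61 mm behind the grasp point.
Start: joints at [-1.162, 0.423, 1.63, -0, 1.089, -0.019], TCP at [259.309, -568.651, 222.675] pointing down, gripper open.
Joint ranges: [-3, 3], [-0.9, 2.11], [0.09, 2.58], [-1.31, 4.45], [0.11, 2.69], [-2.54, 2.54]. Speed limits (rad/s): [2.39, 2.39, 3.01, 3.14, 3.14, 3.14].

INTERFACE

Orientations are given as a rotation vector (axis times angle).
In Python, from workcell import ctrl gives the robot as it stands.
- The arm moves only by the shell command python3 -m inch 'ROWS' [OPENING]. ROWS is JSON, a list of rows, each an object with "xyz": the shift along the tool's x, y, z in cm, a list of three; "spin": the turn about the tool's z in degrees. A call has 1 to 20 rows; each row is the pose to reach, as a shift and turn from the pose measured when the call began, along the tool's axes at that moment; what a row does not reach only later rows make up. A row lasts 1/10 s, in which the tool goes at most 50 mm and 8.59 degrees, less where a joint would pass 70% of its speed; a pose out of reach is approached as far as the arm can. A call with a gripper value outside its range is refused whole. OPENING is the closure, from 0 (fully open) to 1 (shut), set as the call begins (- or left out, the last holds). The fingers move at their own pace and stop on an object; the grip force is fixed at half the most. Time passes only in rows, so rows that repeat a pose let the fingers close. It gives the time, the measured TCP pose, the force and the opening at its end, in the units of the state.
- ctrl.get_obs(): the state, without advancing time (a new reading comes with each control period).
- ctrl.get_image(name): name is "scene" or "side" or "wrist"; returns the picture (384x512x3 uint8, red, green, blue); there is no depth.
- ctrl.camera_info(name): a dict with "camera_matrix" (3x3 intrinsics, pixels), "R" (3x3) and "t" (3): a world point X has camera coordinates R X + t; the wrist camera has in their place "hand_eye" (4x4, takes a point from camera to tool coordinates, whose origin is the TCP and whose axes are the flange's). Camera axes: x right, y down, z forward; pixel columns grow to the right and rows downward; lengths in mm; the calibration is good to about 2 mm. The wrist camera is an equidistant fisheye: a pixel r from the principal point sees the ray r / f radians off the axis. A picture is of the moment at which its call begins: read the wrist's pose just before it. camera_info takes no time and is no camera call.
- ctrl.close_job(): hands the job in, once; it reports no verdict.
The state is a dict: "t": time; "qpos": joint angles; "qvel": joint speeds; "joint_torque": joint torques, N m; "ee_pos": TCP position; "orientation": TCP orientation; "ft_force": force on the tool from outside, world axes, zero at the start; "moment": the same for the moment, N m; "width": finger opening in mm.
Only numpy, scipy, OpenCV 4.12 (cv2) and the standard library are available. Lean on these libraries where they do the work, as an engineer would, in place of code of your own. Each camera call takes 0.05 s, during which the arm holds its last target. There are 200 camera calls.

TASK

The coffee grinder has just been brushed out, and its upper burr carrier has been laid back in the collar but stands proud, because the notch in its rim is not over the locating pin. With the fingertips, push the carrier round (its upright tabs are there for that) until the notch is over the pin, then press down on its middle until it is fully home and level on the collar, with the pin in the notch, and take the hand away. Do not pick the carrier up, and leave the hopper, the brush and the scoop where they are.

Things in the scene. Friction and masses are not known exactly. Their poses are not given: they have to be found in the camera images.
- grinder: grey electric coffee grinder without hopper, fixed, 190 mm deep, 136 mm wide, 165 mm high to the face of the round dark steel collar on top. Origin under the collar's axis at worktop height, z up, -x to its front (spout, cup, controls). The collar is 108 mm across, its bore 75 mm; the locating pin stands in its face towards -x, beside an ear with a white index line.
- carrier: upper burr carrier: loose aluminium disc, about 0.3 kg, flange 94 mm across and 6 mm thick. Origin on its axis at the flange's underside, z up, -x towards its only rim notch: a U 12 mm wide, open at the edge, cut in to 39 mm from the axis. A greased skirt below (72 mm across, 14 mm deep) fits the bore with 1.3 mm play, so it turns either way with a light push and stays where left.
- pin_top (a point): domed top of the steel locating pin: 8 mm across, upright, 45 mm from the collar's axis, standing 6.5 mm above the collar's face; the dome guides the notch from about 3 mm to either side
- notch (a point): point in the carrier's notch, 45 mm from its axis, at the level of the flange's underside; in plan it lies over pin_top when the notch is right
- tab_left (a point): top middle of one of the two upright finger tabs on the flange, on the carrier's +y side 36 mm from its axis: a plate 16 mm long along the radius (28 to 44 mm from the axis), 6 mm thick, standing 15 mm above the flange's upper face. Push on its broad side to turn the disc.
- tab_right (a point): top middle of the other finger tab, the same, on the carrier's -y side
- boss_top (a point): middle of the flat top of the round central boss of the carrier, 26 mm across, 3 mm above the flange's upper face: the place to press
- hopper: clear plastic bean hopper, loose, 139 mm across and about 135 mm high, standing on its wide mouth beside the grinder; origin at the centre of its underside. To be left alone.
- brush: small cleaning brush lying beside the grinder, loose; origin under its middle. To be left alone.
- coffee_scoop: small steel coffee scoop, 48 x 99 x 32 mm, loose; origin at the centre of its underside. To be left alone.
- collar_face (a point): point on the collar's axis at the level of its flat upper face. The carrier starts level on a stiff rubber seal, its origin 7.5 mm above this; with the notch over the pin a press of about 5 N sinks it 7 mm to a hard stop, its origin 0.5 mm above this, and it stays down. Elsewhere the pin holds that side up.
Mind the look-alikes: they are no part of the job. Of the things shaped like the carrier, the aluminium one is meant.

How it is judged:
By the outcome, as a careful person would: the job done as asked, in the order asked, and still so for the second after the job is handed in, with the robot touching nothing.
It also fails if it takes over 72 s, if anything falls off the work surface, if the arm or the gripper's body presses on something with over 40 N, if the wrist force passes 120 N, or if a joint passes its speed limit or range.

## Working session

There is one attempt and no reset: what is moved stays moved. The work goes in short steps, Python scripts to look and compute and a shell command to move; the robot and the scene stay as the last step left them, time stands still between calls to the robot, and variables do not carry over. Pictures are saved under pics/ and viewed, about 8 in all and at most 12, crops included, and the job is handed in when it is done.

```bash
mkdir -p pics
python3 - <<'E'
from workcell import ctrl
import cv2,numpy as np
o=ctrl.get_obs();print(o)
for n in("scene","side"):
    i=ctrl.get_image(n);cv2.imwrite(f"pics/{n}0.png",i[:,:,::-1])
    c=ctrl.camera_info(n);print(n,c)
print(ctrl.camera_info("wrist"))
a=cv2.imread("pics/scene0.png");b=cv2.imread("pics/side0.png")
cv2.imwrite("pics/both0.png",cv2.resize(np.vstack([a,b]),None,fx=.78,fy=.78))
E
```

```text
{'t': 0.0, 'qpos': array([-1.16201901e+00,  4.23811368e-01,  1.63068391e+00, -3.28955523e-05,
        1.08861187e+00, -1.90136996e-02]), 'qvel': array([-0.00084867, -0.00087403, -0.00028537,  0.00055261,  0.00172627,
       -0.00136808]), 'joint_torque': array([ 2.37256558e-03, -5.44612527e+01, -2.73663998e+01,  6.45961706e-02,
        2.26832146e-02, -8.82911877e-05]), 'ee_pos': array([ 259.07459784, -568.16307263,  221.92249825]), 'orientation': array([-3.06854869e+00, -6.66569559e-01,  5.05347028e-04]), 'ft_force': array([0.4279815 , 0.3248991 , 0.01550902]), 'moment': array([ 0.01189918, -0.0141435 , -0.01074947]), 'width': 88.24819544406284}
scene {'camera_matrix': array([[382.57955777,   0.        , 264.30920641],
       [  0.        , 382.57955777, 191.26287345],
       [  0.        ,   0.        ,   1.        ]]), 'R': array([[-0.64874373, -0.76097213,  0.00728004],
       [-0.36792406,  0.30525982, -0.87832131],
       [ 0.66615573, -0.57248395, -0.47801534]]), 't': array([280.01363809, 301.83150899, 909.55707807])}
side {'camera_matrix': array([[401.74271506,   0.        , 
[... 155 characters left out ...]
5,  0.02146025],
       [-0.25918632,  0.59605112, -0.75996415],
       [ 0.27260663, -0.70971239, -0.64961061]]), 't': array([ 417.01344366,  235.5903494 , 1088.46320311])}
{'camera_matrix': array([[297.31863964,   0.        , 255.30154219],
       [  0.        , 297.31863964, 191.31254892],
       [  0.        ,   0.        ,   1.        ]]), 'hand_eye': array([[-1.66902140e-03, -9.63770751e-01, -2.66726740e-01,
         7.27399350e+01],
       [ 9.99998607e-01, -1.61020963e-03, -4.39199044e-04,
         7.14993248e-01],
       [-6.19877370e-06, -2.66727101e-01,  9.63772096e-01,
        -1.61725903e+02],
       [ 0.00000000e+00,  0.00000000e+00,  0.00000000e+00,
         1.00000000e+00]])}
```

View pics/both0.png

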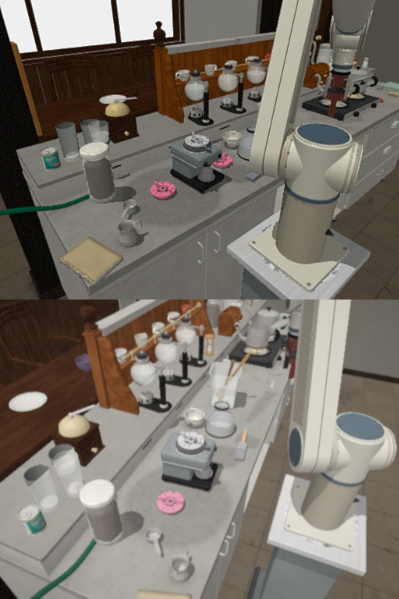

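The first view shows the grinder with the carrier at about scene (252,180) and side (243,182). A pink look-alike lies in front. Next I'll take enlarged crops of both views.

```bash
cat > h.py <<'E'
import numpy as np,cv2
from workcell import ctrl
from scipy.spatial.transform import Rotation as Ro
def ray(n,px,obs=None):
    c=ctrl.camera_info(n);K=c["camera_matrix"]
    v=np.array([(px[0]-K[0,2])/K[0,0],(px[1]-K[1,2])/K[1,1],1.])
    if n!="wrist":
        return -c["R"].T@c["t"], c["R"].T@v
    r=np.hypot(v[0],v[1]); d=np.array([np.sin(r)*v[0]/r,np.sin(r)*v[1]/r,np.cos(r)])
    H=c["hand_eye"];R=Ro.from_rotvec(obs["orientation"]).as_matrix()
    return R@H[:3,3]+obs["ee_pos"], R@H[:3,:3]@d
def onz(n,px,z,obs=None):
    o,d=ray(n,px,obs);return o+d*(z-o[2])/d[2]
def two(a,b):
    (o,d),(p,e)=a,b
    d=d/np.linalg.norm(d);e=e/np.linalg.norm(e)
    s=np.linalg.lstsq(np.c_[d,-e],p-o,rcond=None)[0]
    x,y=o+s[0]*d,p+s[1]*e
    return (x+y)/2,np.linalg.norm(x-y)
E
python3 - <<'E'
import cv2,numpy as np
a=cv2.imread("pics/scene0.png")[150:260,200:320];b=cv2.imread("pics/side0.png")[150:260,190:310]
cv2.imwrite("pics/c1.png",cv2.resize(np.hstack([a,b]),None,fx=3.3,fy=3.3,interpolation=cv2.INTER_CUBIC))
E
```

```text
(no output)
```

View pics/c1.png

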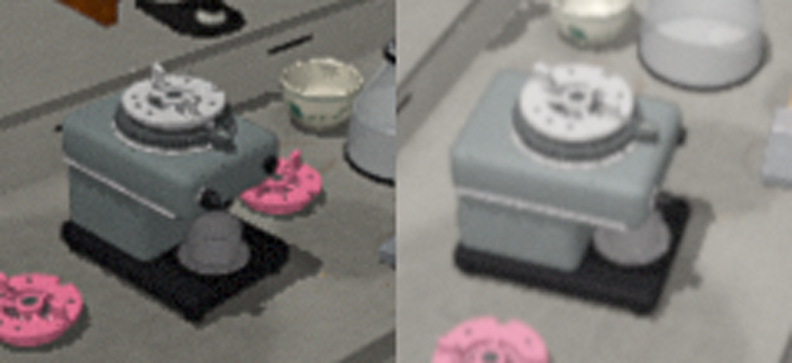

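The carrier's top centre is at scene (252.5,181) and side (244.5,181). The collar ear points toward the spout, at scene (268,190) and side (267,190). I'll triangulate these.

Run:
```python
from h import *
P=onz("scene",(252.5,181),178.5);Q=onz("side",(244.5,181),178.5)
print(P,Q,two(ray("scene",(252.5,181)),ray("side",(244.5,181))))
print("ear",onz("scene",(268,190),163),onz("side",(267,189.5),163))
o=ctrl.get_obs();R=Ro.from_rotvec(o["orientation"]).as_matrix();print(R.round(3))
c=(P+Q)/2
# wrist camera xy offset in world
H=ctrl.camera_info("wrist")["hand_eye"];print(R@H[:3,3],R@H[:3,:3][:,2])
print("hand shift to centre, tool cm",(R.T@(c-o["ee_pos"])/10).round(2), np.hypot(*c[:2]))
```

```text
[481.85295776   5.21924398 178.5       ] [488.74135482   2.84074321 178.5       ] (array([491.3946032 ,  -2.84427429, 172.66832823]), np.float64(1.164498347002321))
ear [431.13978763 -12.30076806 163.        ] [425.05979075  -5.43073789 163.        ]
[[ 0.91   0.415 -0.001]
 [ 0.415 -0.91   0.001]
 [ 0.    -0.001 -1.   ]]
[ 66.5628756   29.32623339 161.72888629] [-0.24335727 -0.109062   -0.96378562]
hand shift to centre, tool cm [ 44.32 -42.68   4.41] 485.31388888905724
```

```bash
python3 -m inch '[{"xyz":[0,0,-4],"spin":0},{"xyz":[0,0,-8],"spin":0},{"xyz":[3,-3,-9],"spin":0},{"xyz":[6,-6,-9],"spin":0},{"xyz":[9,-9,-9],"spin":0},{"xyz":[12,-12,-9],"spin":0},{"xyz":[15,-15,-9],"spin":0},{"xyz":[18,-18,-9],"spin":0},{"xyz":[21,-21,-9],"spin":0},{"xyz":[24,-24,-9],"spin":0},{"xyz":[27,-27,-9],"spin":0},{"xyz":[30,-30,-9],"spin":0},{"xyz":[33,-33,-9],"spin":0},{"xyz":[36,-36,-9],"spin":0},{"xyz":[39,-39,-9],"spin":0},{"xyz":[42,-41,-9],"spin":0},{"xyz":[44.3,-42.7,-9],"spin":0},{"xyz":[44.3,-42.7,-9],"spin":0},{"xyz":[44.3,-42.7,-8],"spin":0},{"xyz":[44.3,-42.7,-8],"spin":0}]' 0
python3 - <<'E'
from h import *
o=ctrl.get_obs();i=ctrl.get_image("wrist");np.savez("w1.npz",i=i,p=o["ee_pos"],r=o["orientation"])
cv2.imwrite("pics/w1.png",i[:,:,::-1]);print(o["ee_pos"],o["orientation"],o["qpos"])
E
```

```text
t: 2.1
ee_pos: [483.6, 3.3, 300.9]
orientation: [-3.068, -0.666, 0.005]
ft_force: [-0.3, 0.0, 0.4]
width: 87.9
[483.57486394   3.30694209 300.85100687] [-3.06843066 -0.66568613  0.00529828] [-1.83834440e-02  1.21979631e-01  1.85028712e+00  1.03568069e-03
  1.17301952e+00  1.12473758e+00]
```

View pics/w1.png

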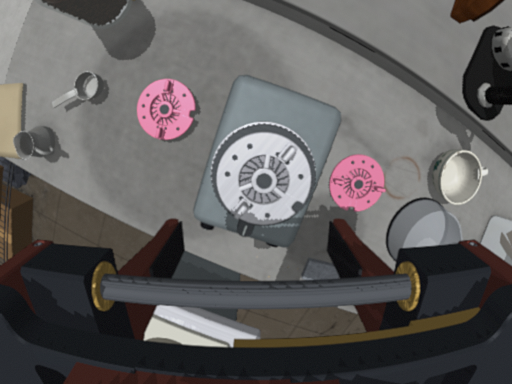

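Run:
```python
import cv2
a=cv2.imread("pics/w1.png")[110:250,190:340]
cv2.imwrite("pics/w1c.png",cv2.resize(a,None,fx=4,fy=4,interpolation=cv2.INTER_CUBIC))
```

```text
(no output)
```

View pics/w1c.png

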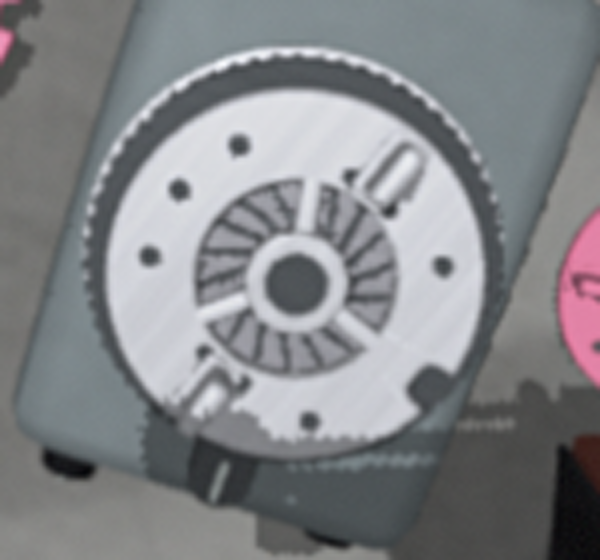

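The wrist view shows the boss at (264,180.8), tab tops at (292,151) and (243,207.5), the notch at (298.5,206.5) and the ear line at (244.8,230). I'll turn those into world angles.

Run:
```python
from h import *
d=np.load("w1.npz");ob={"ee_pos":d["p"],"orientation":d["r"]}
f=lambda u,v,z:onz("wrist",(190+u/4,110+v/4),z,ob)[:2]
b=f(296,283,181.5);t1=f(408,165,193.5);t2=f(212,390,193.5);n=f(433,386,178.5)
e1=f(226,462,165);e2=f(212,498,165)
print("boss",b,"tabs",t1,t2,"mid",(t1+t2)/2,np.linalg.norm(t1-t2),"notch",n)
ang=lambda v:np.degrees(np.arctan2(v[1],v[0]))
C=(t1+t2)/2
# flange top rim circle
rim=np.array([f(u,v,178.5) for u,v in((105,283),(487,275),(296,88),(296,460),(165,410),(420,140))])
s=np.linalg.lstsq(np.c_[2*rim,np.ones(len(rim))],(rim**2).sum(1),rcond=None)[0];print("rim c",s[:2],np.sqrt(s[2]+s[:2]@s[:2]))
# collar outer
rim=np.array([f(u,v,165) for u,v in((85,270),(505,270),(296,47),(140,115),(450,110))])
s=np.linalg.lstsq(np.c_[2*rim,np.ones(len(rim))],(rim**2).sum(1),rcond=None)[0];print("collar c",s[:2],np.sqrt(s[2]+s[:2]@s[:2]))
print("notch dir",ang(n-b),"tabs",ang(t1-t2),ang(n-s[:2]))
print("ear line",e1,e2,ang(e1-b),ang(e2-b),ang(e2-e1),np.linalg.norm(e1-b),np.linalg.norm(e2-b))
# body edges (top of housing below collar)
L=f(130,30,140)-f(20,390,140);Rr=f(597,60,140)-f(410,540,140);F=f(400,545,140)-f(20,415,140)
print("body",ang(-L),ang(-Rr),ang(F))
R=Ro.from_rotvec(d["r"]).as_matrix();print("toolx,y ang",ang(R[:2,0]),ang(R[:2,1]))
```

```text
boss [491.98724463  -2.49387621] tabs [530.38045101 -12.68695105] [462.37072393   6.23206459] mid [496.37558747  -3.22744323] 70.59215345813918 notch [481.45470302 -45.76994791]
rim c [491.57002814  -2.71357661] 47.03964622469416
collar c [494.00767316  -2.19039089] 54.53305189496753
notch dir -103.67871886780995 tabs -15.545558130820545 -106.0688986612896
ear line [435.7630396   -8.23232071] [424.42812581  -9.05147961] -174.17236629291645 -174.45597180275817 -175.86649756693888 56.516289479290116 67.8766285086446
body -174.3595534911524 -174.076141184717 -85.89844803981457
toolx,y ang 24.481107582203823 -65.51930307246641
```

```bash
python3 -m inch '[{"xyz":[0.5,0.87,0],"spin":-8},{"xyz":[0.5,0.87,0],"spin":-16},{"xyz":[0.5,0.87,0],"spin":-24},{"xyz":[0.5,0.87,0],"spin":-32},{"xyz":[0.5,0.87,0],"spin":-40},{"xyz":[0.5,0.87,0],"spin":-48},{"xyz":[0.5,0.87,1],"spin":-56},{"xyz":[0.5,0.87,3],"spin":-64},{"xyz":[0.5,0.87,5],"spin":-72},{"xyz":[0.5,0.87,7],"spin":-80},{"xyz":[0.5,0.87,8.5],"spin":-82},{"xyz":[0.5,0.87,8.5],"spin":-82},{"xyz":[0.5,0.87,8.5],"spin":-82}]' 0.27
python3 - <<'E'
from h import *
o=ctrl.get_obs();i=ctrl.get_image("wrist");np.savez("w2.npz",i=i,p=o["ee_pos"],r=o["orientation"])
cv2.imwrite("pics/w2.png",cv2.resize(i[:,:,::-1],None,fx=1.5,fy=1.5));print(o["ee_pos"])
R=Ro.from_rotvec(o["orientation"]).as_matrix();print(R.round(3),np.degrees(np.arctan2(R[1,1],R[0,1])))
E
```

```text
t: 3.45
ee_pos: [491.6, -3.3, 216.7]
orientation: [-1.882, -2.511, 0.002]
ft_force: [0.2, -0.5, 0.8]
width: 64.4
[491.61333591  -3.3322657  216.6970142 ]
[[-0.281  0.96  -0.003]
 [ 0.96   0.281  0.001]
 [ 0.002 -0.003 -1.   ]] 16.30664627690822
```

View pics/w2.png

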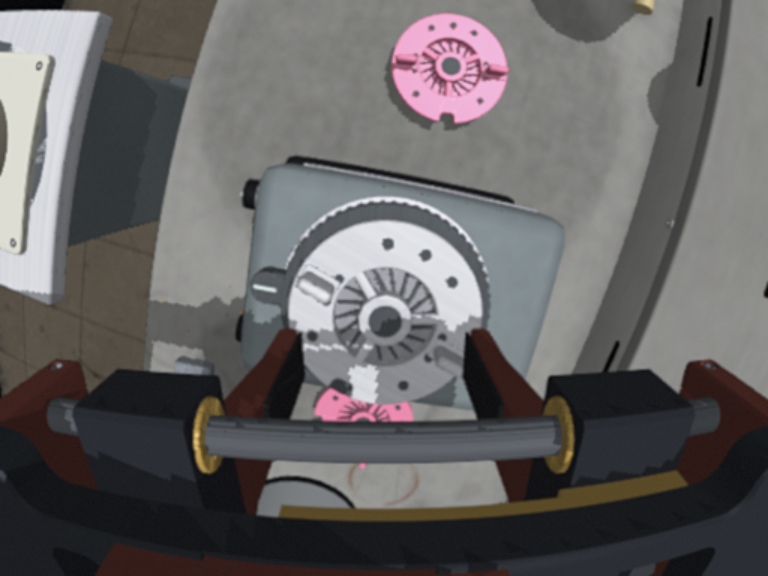

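```bash
python3 - <<'E'
from h import *
d=np.load("w2.npz");ob={"ee_pos":d["p"],"orientation":d["r"]}
f=lambda u,v,z:onz("wrist",(u/1.5,v/1.5),z,ob)[:2].round(1)
print(f(386,320,181.5),f(317,282,193.5),f(449,357,193.5))
E
python3 -m inch '[{"xyz":[0,0,1],"spin":0},{"xyz":[0,0,2],"spin":0},{"xyz":[0,0,2.8],"spin":0},{"xyz":[0,0,3.3],"spin":0},{"xyz":[0,0,3.35],"spin":0},{"xyz":[0,0,3.35],"spin":0}]'
```

```text
[492.3  -1.4] [457.6  10.9] [523.8  -6.6]
t: 4.1
ee_pos: [492.0, -3.1, 183.5]
orientation: [-1.882, -2.512, 0.001]
ft_force: [-0.3, -0.7, -0.1]
width: 64.1
```

```bash
python3 -m inch '[{"xyz":[0,0,0],"spin":4},{"xyz":[0,0,0],"spin":8},{"xyz":[0,0,0],"spin":12},{"xyz":[0,0,0],"spin":16},{"xyz":[0,0,0],"spin":20},{"xyz":[0,0,0],"spin":24},{"xyz":[0,0,0],"spin":28},{"xyz":[0,0,0],"spin":32},{"xyz":[0,0,0],"spin":36},{"xyz":[0,0,0],"spin":40},{"xyz":[0,0,0],"spin":44},{"xyz":[0,0,0],"spin":48},{"xyz":[0,0,0],"spin":52},{"xyz":[0,0,0],"spin":56},{"xyz":[0,0,0],"spin":60},{"xyz":[0,0,0],"spin":64},{"xyz":[0,0,0],"spin":67},{"xyz":[0,0,0],"spin":70},{"xyz":[0,0,0],"spin":70}]'
python3 - <<'E'
from h import *
o=ctrl.get_obs();i=ctrl.get_image("wrist");np.savez("w3.npz",i=i,p=o["ee_pos"],r=o["orientation"])
c=i[130:300,150:370]
cv2.imwrite("pics/w3.png",cv2.resize(c[:,:,::-1],None,fx=3.5,fy=3.5,interpolation=cv2.INTER_CUBIC));print(o["ee_pos"])
R=Ro.from_rotvec(o["orientation"]).as_matrix();print(np.degrees(np.arctan2(R[1,1],R[0,1])))
E
```

```text
t: 6.0
ee_pos: [492.2, -3.1, 183.8]
orientation: [-2.984, -0.978, 0.002]
ft_force: [1.2, -0.2, 0.0]
width: 64.3
[492.19782095  -3.08366325 183.81668351]
-53.68982773519756
```

View pics/w3.png

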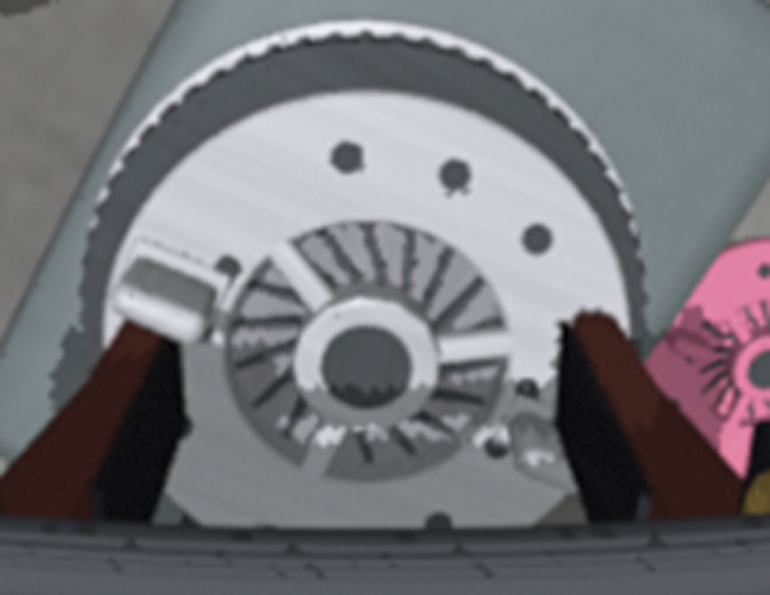

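Run:
```python
from h import *
C=np.array([491.9,-2.3])
def g(n,pts,s,u0,v0):
    d=np.load(n);ob={"ee_pos":d["p"],"orientation":d["r"]}
    for u,v in pts:
        p=onz("wrist",(u0+u/s,v0+v/s),178.5,ob)[:2]-C
        print(n,(u,v),"r%.1f a%.1f"%(np.hypot(*p),np.degrees(np.arctan2(p[1],p[0]))))
g("w1.npz",[(238,145),(179,189),(149,256),(443,266),(309,421),(433,386)],4,190,110)
g("w3.npz",[(347,157),(455,174),(537,239)],3.5,150,130)
d=np.load("w3.npz");ob={"ee_pos":d["p"],"orientation":d["r"]};print(onz("wrist",(150+365/3.5,130+364/3.5),181.5,ob))
```

```text
w1.npz (238, 145) r36.0 a47.0
w1.npz (179, 189) r36.1 a75.7
w1.npz (149, 256) r36.3 a105.0
w1.npz (443, 266) r36.7 a-60.1
w1.npz (309, 421) r37.1 a-149.6
w1.npz (433, 386) r44.8 a-103.7
w3.npz (347, 157) r36.0 a39.7
w3.npz (455, 174) r36.6 a10.9
w3.npz (537, 239) r37.0 a-17.5
[492.64975671  -2.68771753 181.5       ]
```

The holes put the notch at -169.0°, and the ear and body edges put the pin at -174.3°. I'll spin 5.3° more.

```bash
python3 -m inch '[{"xyz":[0,0,0],"spin":2},{"xyz":[0,0,0],"spin":4},{"xyz":[0,0,0],"spin":5.3},{"xyz":[0,0,0],"spin":5.3},{"xyz":[0,0,0],"spin":5.3}]'
python3 -m inch '[{"xyz":[0,0,0],"spin":-3},{"xyz":[0,0,0],"spin":-5},{"xyz":[0,0,-2],"spin":-5},{"xyz":[0,0,-5],"spin":-5},{"xyz":[0,0,-8],"spin":-5},{"xyz":[0,0,-10],"spin":-5},{"xyz":[0,0,-10],"spin":-5},{"xyz":[0,0,-10],"spin":-5}]'
python3 - <<'E'
from h import *
o=ctrl.get_obs();i=ctrl.get_image("wrist");np.savez("w4.npz",i=i,p=o["ee_pos"],r=o["orientation"])
c=i[110:260,170:340]
cv2.imwrite("pics/w4.png",cv2.resize(c[:,:,::-1],None,fx=4,fy=4,interpolation=cv2.INTER_CUBIC));print(o["ee_pos"])
R=Ro.from_rotvec(o["orientation"]).as_matrix();print(np.degrees(np.arctan2(R[1,1],R[0,1])))
E
```

```text
t: 6.55
ee_pos: [492.3, -3.1, 183.9]
orientation: [-3.025, -0.843, 0.002]
ft_force: [0.3, 0.1, -0.7]
width: 64.1
t: 7.35
ee_pos: [492.3, -3.2, 283.6]
orientation: [-2.985, -0.975, 0.001]
ft_force: [-0.4, 0.3, 0.2]
width: 64.1
[492.31965788  -3.17624248 283.60655018]
-53.81175718322728
```

View pics/w4.png

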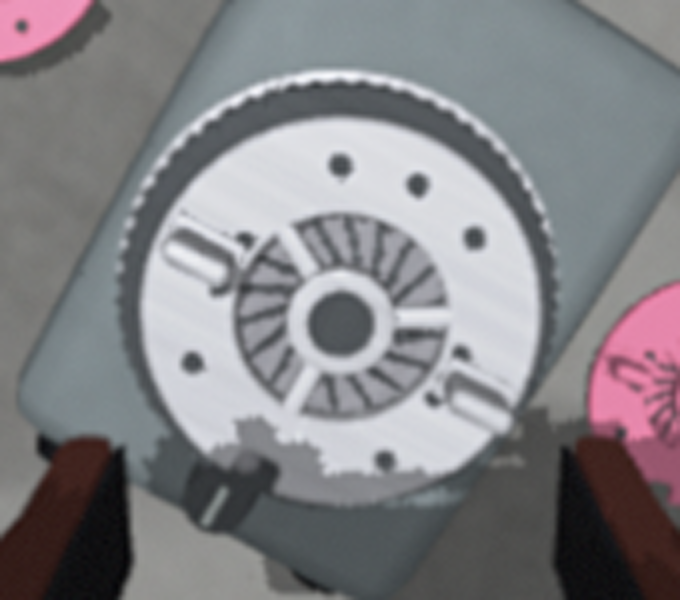

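The notch now sits at about (258,470) by the ear, whose line is at (213,507), and a lighter pin dome shows in it at about (248,462). I'll check the angles.

Run:
```python
from h import *
C=np.array([491.9,-2.4])
d=np.load("w4.npz");ob={"ee_pos":d["p"],"orientation":d["r"]}
for u,v,z in[(340,165,178.5),(418,184,178.5),(475,238,178.5),(386,460,178.5),(193,362,178.5),(258,470,178.5),(248,462,171.5),(222,492,165),(206,521,165),(341,322,181.5),(201,254,193.5),(480,400,193.5)]:
    q=onz("wrist",(170+u/4,110+v/4),z,ob)[:2];p=q-C
    print((u,v),q.round(1),"r%.1f a%.1f"%(np.hypot(*p),np.degrees(np.arctan2(p[1],p[0]))))
g=d["i"][110:260,170:340].mean(2)
cv2.imwrite("pics/w4n.png",cv2.resize(np.clip((d["i"][110+95:110+145,170+30:170+90,::-1].astype(float)-20)*1.8,0,255).astype(np.uint8),None,fx=10,fy=10,interpolation=cv2.INTER_CUBIC))
```

```text
(340, 165) [521.7  18.1] r36.1 a34.5
(418, 184) [528.6   1.3] r36.9 a5.7
(475, 238) [526.4 -16.8] r37.4 a-22.7
(386, 460) [470.6 -32.9] r37.2 a-125.0
(193, 362) [463.6  18.7] r35.3 a143.3
(258, 470) [450.2  -9.4] r42.3 a-170.5
(248, 462) [447.8  -7.4] r44.4 a-173.5
(222, 492) [434.4  -7.9] r57.7 a-174.6
(206, 521) [425.1  -9.1] r67.2 a-174.2
(341, 322) [492.8  -3.3] r1.2 a-44.7
(201, 254) [489.9  32.3] r34.7 a93.3
(480, 400) [499.2 -37.3] r35.7 a-78.2
```

View pics/w4n.png

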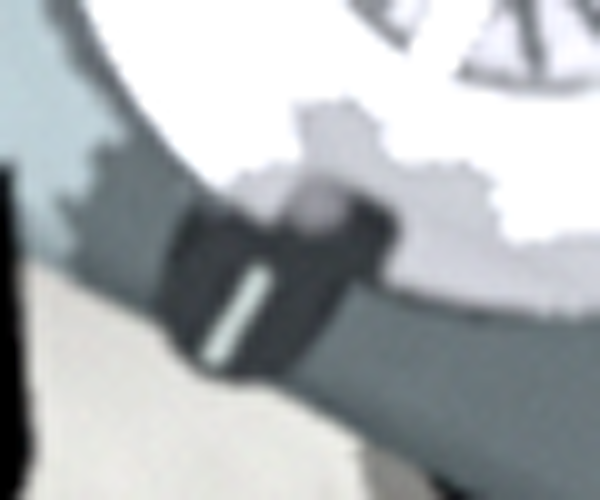

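Run:
```python
from h import *
d=np.load("w4.npz");ob={"ee_pos":d["p"],"orientation":d["r"]}
C=np.array([492.2,-2.7])
for nm,u,v,z in[("Uleft",290,200,178.5),("Uleftmouth",268,222,178.5),("Ubottom",345,183,178.5),("Uright",398,232,178.5),("Urightmouth",383,272,178.5),("pin",315,205,171.5),("pinL",285,203,171.),("pinR",346,210,171.)]:
    q=onz("wrist",(200+u/10,205+v/10),z,ob)[:2];p=q-C
    print(nm,q.round(1),"r%.1f a%.1f"%(np.hypot(*p),np.degrees(np.arctan2(p[1],p[0]))))
```

```text
Uleft [449.1  -3.6] r43.1 a-178.8
Uleftmouth [445.9  -3.2] r46.3 a-179.4
Ubottom [453.8  -6.9] r38.7 a-173.8
Uright [452.6 -14. ] r41.2 a-164.1
Urightmouth [448.3 -15.2] r45.7 a-164.1
pin [447.5  -7. ] r44.9 a-174.5
pinL [445.7  -4.6] r46.6 a-177.7
pinR [448.7  -9.9] r44.1 a-170.6
```

The notch middle is at -171.6° and the pin at -174.4°, so it is about 2 mm short. The centre shifted slightly within the play, which biased the hole estimate. I'll go back down and push 2.8° further.

```bash
python3 -m inch '[{"xyz":[0,0,4],"spin":0},{"xyz":[0,0,8],"spin":0},{"xyz":[0,0,9.5],"spin":0},{"xyz":[0,0,10],"spin":0},{"xyz":[0,0,10],"spin":0},{"xyz":[0,0,10],"spin":3},{"xyz":[0,0,10],"spin":5},{"xyz":[0,0,10],"spin":7},{"xyz":[0,0,10],"spin":8.1},{"xyz":[0,0,10],"spin":8.1},{"xyz":[0,0,10],"spin":8.1},{"xyz":[0,0,10],"spin":5},{"xyz":[0,0,10],"spin":2},{"xyz":[0,0,8],"spin":0},{"xyz":[0,0,4],"spin":0},{"xyz":[0,0,0],"spin":0},{"xyz":[0,0,0],"spin":0},{"xyz":[0,0,0],"spin":0}]'
python3 - <<'E'
from h import *
o=ctrl.get_obs();i=ctrl.get_image("wrist");np.savez("w5.npz",i=i,p=o["ee_pos"],r=o["orientation"])
cv2.imwrite("pics/w5n.png",cv2.resize(np.clip((i[205:255,200:260,::-1].astype(float)-20)*1.8,0,255).astype(np.uint8),None,fx=10,fy=10,interpolation=cv2.INTER_CUBIC))
E
```

```text
t: 9.2
ee_pos: [492.2, -3.2, 283.7]
orientation: [-2.985, -0.976, 0.001]
ft_force: [-0.7, 0.6, -0.4]
width: 64.1
```

View pics/w5n.png

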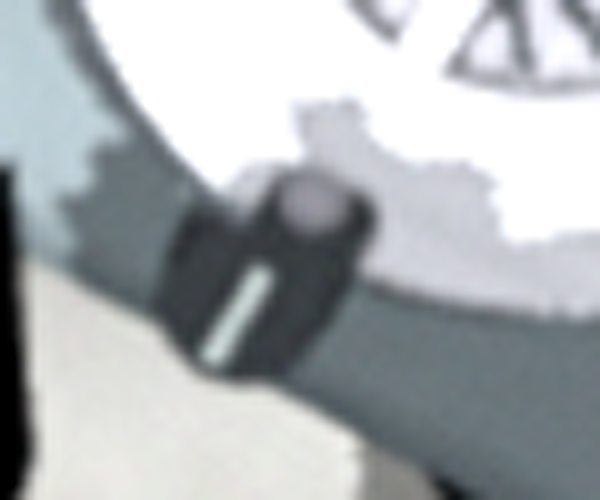

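The notch is now centred on the pin, allowing about 1 mm for parallax. I'll close the fingers and press on the boss.

```bash
python3 -m inch '[{"xyz":[0,0,0],"spin":0},{"xyz":[0,0,2],"spin":0},{"xyz":[0,0,5],"spin":0},{"xyz":[0,0,7.5],"spin":0},{"xyz":[0,0,9],"spin":0},{"xyz":[0,0,9.6],"spin":0},{"xyz":[0,0,9.8],"spin":0},{"xyz":[0,0,9.8],"spin":0}]' 1
python3 -m inch '[{"xyz":[0,0,0.2],"spin":0},{"xyz":[0,0,0.4],"spin":0},{"xyz":[0,0,0.6],"spin":0},{"xyz":[0,0,0.8],"spin":0},{"xyz":[0,0,0.8],"spin":0}]'
```

```text
t: 10.05
ee_pos: [491.1, -3.1, 184.4]
orientation: [-2.984, -0.975, 0.005]
ft_force: [0.1, -0.1, 1.3]
width: 3.2
t: 10.55
ee_pos: [491.6, -3.1, 176.7]
orientation: [-2.984, -0.976, 0.003]
ft_force: [2.0, -0.5, 3.0]
width: 0.6
```

Sinking at about 3 N. I'll continue to the stop.

```bash
python3 -m inch '[{"xyz":[0,0,0.1],"spin":0},{"xyz":[0,0,0.2],"spin":0},{"xyz":[0,0,0.3],"spin":0},{"xyz":[0,0,0.3],"spin":0}]'
```

```text
t: 10.95
ee_pos: [491.8, -3.1, 174.4]
orientation: [-2.985, -0.976, 0.002]
ft_force: [-2.7, 0.4, 12.3]
width: 0.6
```

The stop is at z 174.4 with 12 N, against an expected 174.5. I'll press slightly harder to be sure, then retreat and look.

```bash
python3 -m inch '[{"xyz":[0,0,0.1],"spin":0},{"xyz":[0,0,0.2],"spin":0},{"xyz":[0,0,0.2],"spin":0}]'
python3 -m inch '[{"xyz":[0,0,-1],"spin":0},{"xyz":[0,0,-3],"spin":0},{"xyz":[0,0,-6],"spin":0},{"xyz":[0,0,-9],"spin":0},{"xyz":[0,0,-11],"spin":0},{"xyz":[0,0,-11],"spin":0},{"xyz":[0,0,-11],"spin":0}]'
python3 - <<'E'
from h import *
o=ctrl.get_obs();i=ctrl.get_image("wrist");np.savez("w6.npz",i=i,p=o["ee_pos"],r=o["orientation"])
s=ctrl.get_image("side")
c=cv2.resize(i[110:260,170:340,::-1],None,fx=3,fy=3,interpolation=cv2.INTER_CUBIC)
e=cv2.resize(s[160:235,220:300,::-1],None,fx=3.5,fy=6,interpolation=cv2.INTER_CUBIC)[:450]
cv2.imwrite("pics/w6.png",np.hstack([c,cv2.resize(e,(280,450))]));print(o["ee_pos"])
E
```

```text
t: 11.25
ee_pos: [492.0, -3.1, 174.2]
orientation: [-2.985, -0.976, 0.002]
ft_force: [-7.3, 0.2, 24.0]
width: 0.3
t: 11.95
ee_pos: [491.7, -3.2, 283.6]
orientation: [-2.985, -0.976, 0.003]
ft_force: [-0.1, 1.3, 0.2]
width: 0.6
[491.71728111  -3.18298264 283.61164769]
```

View pics/w6.png

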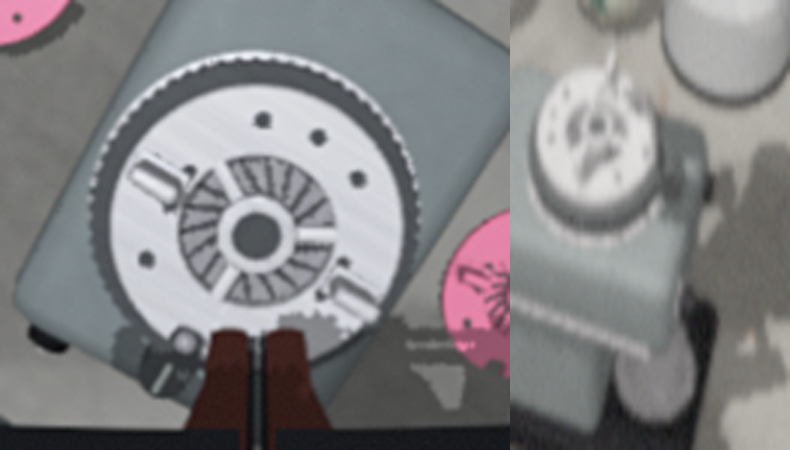

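The pin dome (185,342) sits in the notch. The flange looks about 2.4% smaller, which fits a 7 mm drop, and it looks level. The hand is clear, so I'll hand in.

```bash
python3 -c "
from workcell import ctrl
o=ctrl.get_obs();print(o['t'],o['ft_force']);print(ctrl.close_job())"
```

```text
12.05 [ 0.44584323 -0.47304374 -0.20921456]
the job is handed in; nothing more can be done
None
```

The carrier is fully home on the collar with the pin in its notch, and I handed the job in at 12.05 s with the hand about 110 mm clear.

- **Turning:** I set the part-open fingers astride the carrier and spun them against both tabs, turning it about 68° clockwise. After that the close view still showed the notch about 2 mm short of the pin, though the hole pattern had read as aligned; I trusted the close view. A further 2.8° push centred it.
- **Pressing:** I pressed the boss with closed fingers. It sank at about 3 N and stopped hard at z = 174.4 mm (174.5 expected). It moved only 0.2 mm more at 24 N.
- **Last checks:** The final picture shows the pin in the notch, and the flange looks smaller by about what a 7 mm drop gives. I judged levelness from the picture and the stop height, and did not measure it separately. The wrist force was near zero.
- **Left alone:** I did not touch the hopper, brush or scoop.

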